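# Tip only the tomato pick out of a two-section snack dish into a tray

## Robot

A 6-joint arm with a two-finger parallel gripper is mounted at the origin on the work surface; the furniture and walls round the work are solid. World frame = base frame: x ahead of the robot, y to its left, z up, the work surface at z = 0. Lengths are in mm, angles in degrees, forces in N, time in s.
With the tool pointing down it reaches from about 350 to 725 mm from the base axis. Payload 6 kg.
Tool frame: the origin (TCP) lies on the centre line of the jaws, within the pads' length; the fingertips stand 11 mm ahead of it and the grasp point (between the pads) lies 8 mm behind it; z points along the fingers, y is the line along which they close (so a half turn about z gives the same grasp; the last joint's range is limited). The gripper opens to 85 mm and grips with 20 to 120 N. Pads are 22 mm wide; open, the fingers measure 114 mm over their backs; the gripper's body (76 mm by 85 mm) begins 54 mm behind the grasp point. The pads swing forward as they close: fully open they stand 13 mm farther back than shut.
Start: joints at [-47.63, 2.303, 4.859, 0, -92.561, -19.12], TCP at [236.859, -551.246, 242.261] pointing down, gripper open.
Joint ranges: [-146.85, 146.85], [-73.84, 115.35], [-62.03, 85.46], [-188.31, 113.3], [-161.28, -10.13], [-171.36, 171.36]. Speed limits (degrees/s): [147.25, 147.25, 172.46, 180, 180, 180].

## Interface

Orientations are given as [roll, pitch, yaw] about the fixed x, y, z axes, in that order (R = Rz(yaw) Ry(pitch) Rx(roll)).
In Python, from bench import arm, imaging, ticket gives the robot as it stands. The module is installed in compiled form; this text tells all that it offers.
- The arm moves only by the shell command python3 -m jog 'ROWS' [FORCE]. ROWS is JSON, a list of rows, each an object with "grip": the opening, from 0 (shut) to 1 (fully open); "slide": the shift along the world's x, y, z in m, a list of three; "spin": the turn about the world's z in degrees. In form: [{"grip": grip, "slide": [x, y, z], "spin": spin}, ...]. A call has 1 to 5 rows; each row is the pose to reach, as a shift and turn from the pose commanded when the call began; what a row does not reach only later rows make up. A row lasts 1/8 s, in which the tool goes at most 62.5 mm and 10.7 degrees, less where a joint would pass 70% of its speed; a pose out of reach is approached as far as the arm can. A call with a gripper value outside its range is refused whole. The fingers move at their own pace and stop on an object; FORCE is the grip in N (left out, the last holds). Time passes only in rows, so rows that repeat a pose let the fingers close. It gives the time, the measured TCP pose, the force, the opening and the grip force at its end, in the units of the state.
- arm.observe(): the state, without advancing time (a new reading comes with each control period).
- imaging.grab_frame(name): name is "scene" or "side" or "wrist"; returns a dict with "pixels" (420x560x3 uint8, red, green, blue), "z_map" (420x560 float32, mm along the optical axis (not along the pixel's ray), 0 where there is no reading), "fovy" (degrees; the focal length in pixels is half the picture's height over the tangent of half this angle, whatever the lens; pixels are square), "cx", "cy" (the principal point, pixels), "k1" (the pictures are not rectified: a ray, as slopes to the right and down, at radius r is drawn at 1 + k1 r^2 times it, then the intrinsics apply), "R" (3x3) and "t" (3): a world point X has camera coordinates R X + t; the wrist camera has in their place "hand_eye" (4x4, takes a point from camera to tool coordinates, whose origin is the TCP and whose axes are the flange's). Camera axes: x right, y down, z forward; pixel columns grow to the right and rows downward; lengths in mm; the calibration is good to about 2 mm. A picture is of the moment at which its call begins: read the wrist's pose just before it.
- ticket.sign_off(): hands the job in; it is judged then, once.
The state is a dict: "time_s": time; "joints": joint angles; "qd": joint speeds; "tau": joint torques, N m; "eef_pos": TCP position; "ee_rot": TCP orientation; "wrist_force": force on the tool from outside, world axes, zero at the start; "wrist_torque": the same for the moment, N m; "opening": opening from 0.0 (shut) to 1.0 (fully open); "grasp_force": force on a finger pad.
Only numpy, scipy, OpenCV 4.12 (cv2) and the standard library are available. Lean on these libraries where they do the work, as an engineer would, in place of code of your own. Each camera call takes 0.05 s, during which the arm holds its last target. There are 200 camera calls.

## Task

Take the white two-section snack dish by the black grip on its divider, turn it so that the section with the red cherry-tomato pick faces down when you tip it over the blue tray, and let the tomato pick roll out into the tray. The green olive pick must stay in its own section of the dish throughout. Then set the dish, olives still in it, back down upright on the counter beside the tray and let go.

Things in the scene. Friction and masses are not known exactly. Their poses are not given: they have to be found in the camera images.
- dish_grip (a point): Centre of the black upright grip of the loose white dish (0.25 kg, 176 x 120 mm), 85 mm above its underside. The grip is a plate 14 mm thick (x), 50 mm wide (y), from 42 to 110 mm up; pinch it across x from above. A 45 mm high divider at x = 0 parts the dish: +x section tomatoes, -x section olives. z is up out of the dish. End walls at y = +-60 mm, 29 mm high.
- tomato_lip (a point): Middle of the low pouring lip of the dish's tomato section: 86 mm to +x and 67 mm below dish_grip (18 mm above the dish's underside); same axes. From a 40 mm wide floor the side flares up to it at 18 degrees. Tip the dish 50 to 55 degrees with this lip down: the tomatoes roll out over it, the olives lean on the divider. The lip then lies about 110 mm below the grip, straight under it.
- tray: Loose blue rectangular serving tray, empty, 0.5 kg, 220 mm (x) by 160 mm (y), 54 mm high over the rim, walls 5 mm, standing on the counter. Origin at the centre of its underside, z up.
- tomato_pick: Three red cherry tomatoes on a wooden cocktail stick, one rigid piece 97 mm long along its y axis and 26 mm thick, about 40 g, lying along the dish's y in the +x section. Origin at its centre. It rolls about its length.
- olive_pick: Three green olives on a wooden cocktail stick, one rigid piece 97 mm long along its y axis and 24 mm thick, about 40 g, lying along the dish's y in the -x section. Origin at its centre.

How it is judged (in metres and radians):
On the way:
1. the dish is lifted over the tray and tipped by at least 30 degrees (angle between dish_grip's own z axis and vertical above 0.52 rad and height (world z) of dish_grip above 0.12 m and horizontal distance between dish_grip and tray below 0.2 m), for 0.1 s.
At the end, for the whole second after the job is handed in: The tomato pick lies inside the blue tray, which stands flat on the counter; the olive pick lies in its own (-x) section of the dish; the dish stands upright (within 6 degrees) on the counter, outside the tray (x of tomato_pick in the frame of tray between -0.105 and 0.105 m and y of tomato_pick in the frame of tray between -0.075 and 0.075 m and z of tomato_pick in the frame of tray between 0 and 0.05 m and x of olive_pick in the frame of dish_grip between -0.09 and 0 m and y of olive_pick in the frame of dish_grip between -0.06 and 0.06 m and z of olive_pick in the frame of dish_grip between -0.09 and -0.03 m and angle between each of dish_grip, tray's own z axis and vertical below 0.1 rad and height (world z) of dish_grip between 0.075 and 0.095 m and horizontal distance between dish_grip and tray above 0.12 m and height (world z) of tray below 0.01 m); the robot touches nothing.
It fails at once if the olive pick leaves its section of the dish (not (x of olive_pick in the frame of dish_grip between -0.09 and 0 m and y of olive_pick in the frame of dish_grip between -0.06 and 0.06 m and z of olive_pick in the frame of dish_grip between -0.09 and -0.03 m)).
It also fails if it takes over 46 s, if anything falls off the work surface, if the arm or the gripper's body presses on something with over 40 N, if the wrist force passes 120 N, or if a joint passes its speed limit or range.

## Working session

There is one attempt and no reset: what is moved stays moved. The work goes in short steps, Python scripts to look and compute and a shell command to move; the robot and the scene stay as the last step left them, time stands still between calls to the robot, and variables do not carry over. Pictures are saved under pics/ and viewed, at most 10 in all, crops included, and the job is handed in when it is done.

```bash
mkdir -p pics; cat > h.py <<'E'
import numpy as np, cv2
from bench import arm, imaging
def grab(n,save=None):
    f=imaging.grab_frame(n)
    if save: cv2.imwrite(f'pics/{save}.png',f['pixels'][:,:,::-1])
    return f
def world(f,mask=None,state=None):
    "depth map -> world points HxWx3"
    h,w=f['z_map'].shape; F=h/2/np.tan(np.radians(f['fovy'])/2)
    K=np.array([[F,0,f['cx']],[0,F,f['cy']],[0,0,1.]])
    u,v=np.meshgrid(np.arange(w),np.arange(h))
    p=cv2.undistortPoints(np.stack([u,v],-1).reshape(-1,1,2).astype(float),K,np.array([f['k1'],0,0,0.])).reshape(h,w,2)
    z=f['z_map']; C=np.dstack([p*z[...,None],z])
    if 'R' in f: return (C-np.array(f['t']))@np.array(f['R'])
    from scipy.spatial.transform import Rotation as Ro
    H=np.array(f['hand_eye']); s=state
    R=Ro.from_euler('xyz',s['ee_rot'],degrees=True).as_matrix()
    return (C@H[:3,:3].T+H[:3,3])@R.T+np.array(s['eef_pos'])
def masks(f):
    h=cv2.cvtColor(f['pixels'],cv2.COLOR_RGB2HSV); H,S,V=[h[...,i].astype(int) for i in range(3)]
    z=f['z_map']>0
    return dict(blue=(abs(H-112)<15)&(S>110)&(V>50)&z, red=((H<6)|(H>172))&(S>150)&(V>70)&z, green=(H>28)&(H<75)&(S>90)&(V>40)&z, black=(V<55)&z, white=(S<40)&(V>170)&z)
E
python3 - <<'E'
from h import *
s=arm.observe(); print(s)
a=grab('scene');b=grab('side')
cv2.imwrite('pics/a.png',np.hstack([cv2.resize(x['pixels'][:,:,::-1],(400,300)) for x in(a,b)]))
cv2.imwrite('pics/scene.png',a['pixels'][:,:,::-1]);cv2.imwrite('pics/side.png',b['pixels'][:,:,::-1])
for n,f in(('scene',a),('side',b)):
    W=world(f); print(n,f['R'],f['t'])
    for k,m in masks(f).items():
        m&=(W[...,2]>-20)&(W[...,2]<300)&(np.hypot(W[...,0],W[...,1])<900)
        if k in('white','black'): m&=W[...,2]>5
        p=W[m]; 
        if len(p): print(k,len(p),p.mean(0).round(),np.percentile(p,[2,98],axis=0).round().tolist())
E
```

```text
{'time_s': 0.0, 'joints': array([-4.76307437e+01,  2.33728364e+00,  4.80252265e+00, -2.63301687e-02,
       -9.25602832e+01, -1.91198367e+01]), 'qd': array([ 0.08345896, -0.03759553,  0.01673174,  0.02875054,  0.04049618,
        0.02511849]), 'tau': array([-2.98126888e-04, -3.68191695e+01,  3.47416162e+01,  6.93231717e+00,
       -5.25943600e-03, -2.25449236e-05]), 'eef_pos': array([ 236.80201878, -550.96579988,  241.29510372]), 'ee_rot': array([ 1.79901583e+02, -6.27651379e-03, -1.56749421e+02]), 'wrist_force': array([-0.80768625,  0.11638961,  0.80513852]), 'wrist_torque': array([ 0.01491962, -0.03978023, -0.00420628]), 'grasp_force': 0.0, 'opening': 1.0034685600396869}
scene [[ 0.78283446 -0.62221426 -0.00442996]
 [-0.39452519 -0.49083847 -0.77680594]
 [ 0.48116534  0.60985819 -0.62972446]] [-379.7788643   270.98192776  678.52123952]
blue 10448 [ 491. -146.   20.] [[378.0, -231.0, 3.0], [599.0, -68.0, 54.0]]
red 1362 [570.  67.  81.] [[188.0, -128.0, 15.0], [677.0, 119.0, 149.0]]
green 203 [ 84. -20. 114.] [[-53.0, -92.0, 16.0], [648.0, 181.0, 287.0]]
black 19913 [105.   1. 145.] [[-20.0, -180.0, 11.0], [446.0, 137.0, 292.0]]
white 8530 [308.  14.  69.] [[133.0, -148.0, 6.0], [661.0, 285.0, 189.0]]
side [[-0.72813228 -0.68536144  0.0101529 ]
 [-0.54360441  0.56837953 -0.61760744]
 [ 0.41751362 -0.45521907 -0.78642099]] [356.04056965 324.14022925 735.78285265]
blue 7493 [ 488. -151.   21.] [[377.0, -227.0, 3.0], [598.0, -62.0, 55.0]]
red 1320 [587. 100.  86.] [[397.0, 21.0, 20.0], [677.0, 137.0, 152.0]]
green 2638 [101. 112. 204.] [[-23.0, 58.0, 22.0], [479.0, 157.0, 297.0]]
black 19456 [240. 183. 159.] [[-7.0, -165.0, 28.0], [716.0, 360.0, 294.0]]
white 8204 [405.  67.  54.] [[198.0, -127.0, 6.0], [675.0, 325.0, 192.0]]
```

View pics/scene.png

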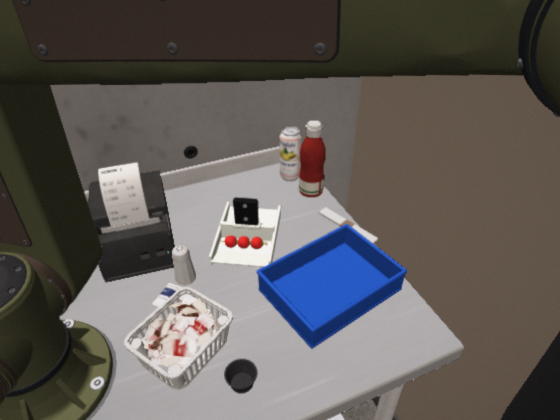

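View pics/side.png

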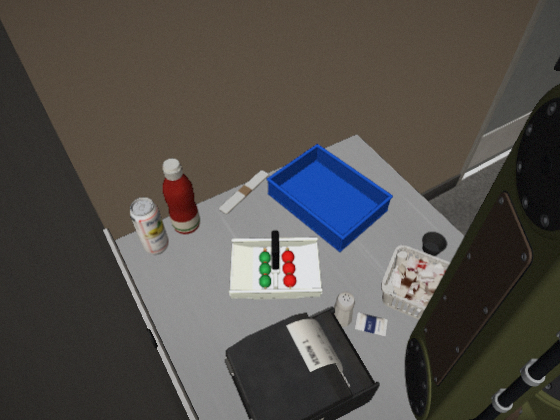

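The scene picture shows the tray around (330,280), the dish around (248,235), its black grip at (246,211) and the tomatoes at (244,242). The side picture shows the grip at (275,250), olives at (265,268), tomatoes at (289,268), the receipt printer below and the tray at (330,195). Next: metric poses.

```bash
python3 - <<'E'
from h import *
R={'scene':dict(red=(215,225,275,255),black=(225,190,265,228),white=(205,200,285,268),blue=(250,220,410,340)),
'side':dict(red=(278,245,300,292),green=(255,245,276,292),black=(265,225,285,275),white=(225,230,325,302),blue=(262,140,395,250))}
for n in R:
    f=grab(n);W=world(f);M=masks(f)
    for k,(x0,y0,x1,y1) in R[n].items():
        b=np.zeros(M[k].shape,bool);b[y0:y1,x0:x1]=1; m=M[k]&b&(W[...,2]>2); 
        if k=='blue': m&=W[...,2]>47
        p=W[m]
        if len(p)<5: print(n,k,'few');continue
        print(n,k,len(p),p.mean(0).round(1),np.percentile(p[:,2],[2,98]).round(), [np.round(v,1) for v in cv2.minAreaRect(p[:,:2].astype(np.float32))])
        if k=='black': t=p[p[:,2]>np.percentile(p[:,2],98)-8]; print('  top',t.mean(0).round(1),cv2.minAreaRect(t[:,:2].astype(np.float32)))
    # obstacles: anything above 60mm near
    q=W[(W[...,2]>30)&(W[...,2]<330)&(W[...,0]>280)&(W[...,0]<800)&(abs(W[...,1])<450)]
    g=np.zeros((18,11))
    np.maximum.at(g,(((q[:,1]+450)//50).astype(int).clip(0,17),((q[:,0]-280)//50).astype(int).clip(0,10)),q[:,2]); print(g.astype(int))
E
```

```text
scene red 299 [423.8  41.8  24. ] [15. 31.] [array([431.1,  49.7]), array([38.6, 75.6]), np.float64(45.6)]
scene black 544 [445.3  57.5  84.4] [ 53. 109.] [array([447.2,  60.2]), array([13.6, 47.6]), np.float64(45.4)]
  top [446.4  59.6 106.8] ((447.646240234375, 60.646827697753906), (12.544353485107422, 47.541343688964844), 44.987815856933594)
scene white 2136 [438.   48.5  17.8] [ 3. 47.] [array([426.1,  80.5]), array([211.9, 197.2]), np.float64(39.4)]
scene blue 1584 [ 479.4 -158.4   52.3] [48. 55.] [array([ 489.7, -149. ]), array([164.1, 224.6]), np.float64(87.3)]
[[  0   0   0   0   0   0   0   0   0 145   0]
 [  0   0   0   0   0   0   0   0   0 255 137]
 [  0   0   0   0   0   0   0   0   0 298 329]
 [  0   0   0   0   0   0   0   0   0   0 329]
 [  0  55  55  56  56  56  56   0   0   0   0]
 [  0  55  55   0   0   0  55   0   0   0   0]
 [ 62  54  55   0   0   0  55   0   0   0   0]
 [ 60   0  56  56  55  56  56   0   0   0   0]
 [  0   0  32  33   0   0   0   0   0   0   0]
 [ 82  32  30 109  44   0   0   0   0   0   0]
 [ 98  34 106 110  32  32   0 186 185   0   0]
 [125   
[... 1145 characters left out ...]
   0   0   0   0   0   0   0   0   0 314]
 [  0  57  56  57  57  57  56   0   0   0 312]
 [  0  56  55   0   0   0  57   0   0   0   0]
 [ 61  55  57   0   0   0  57   0   0   0   0]
 [ 61  55  56  57  56  56  55   0   0   0   0]
 [  0   0  33  35   0   0   0   0   0   0   0]
 [ 84  33  34 112  36   0   0   0   0   0   0]
 [101  35 108 113  35  34   0 189 185   0   0]
 [129   0  46  34   0   0   0 190 188   0   0]
 [195 131   0  35   0   0   0 136 137   0   0]
 [193 132   0   0   0   0   0 136 135 328 326]
 [131 125   0   0   0 327 329 328 325 326   0]
 [  0  49 328 329 329 329   0   0   0   0   0]
 [329 329 327   0   0   0   0   0   0   0   0]
 [  0   0   0   0   0   0   0   0   0   0   0]]
```

```bash
python3 -m jog '[{"grip":1,"slide":[0.018,0.052,0],"spin":5},{"grip":1,"slide":[0.036,0.104,0],"spin":10},{"grip":1,"slide":[0.054,0.156,0],"spin":15},{"grip":1,"slide":[0.072,0.208,0],"spin":20},{"grip":1,"slide":[0.09,0.26,0],"spin":21.7}]'
python3 -m jog '[{"grip":1,"slide":[0.02,0.055,0],"spin":0},{"grip":1,"slide":[0.04,0.11,0],"spin":0},{"grip":1,"slide":[0.06,0.165,0],"spin":0},{"grip":1,"slide":[0.08,0.22,0],"spin":0},{"grip":1,"slide":[0.1,0.275,0],"spin":0}]'
python3 -m jog '[{"grip":1,"slide":[0.01,0.04,0],"spin":0},{"grip":1,"slide":[0.02,0.077,0],"spin":0},{"grip":1,"slide":[0.02,0.077,0],"spin":0}]'
python3 - <<'E'
from h import *
s=arm.observe();f=grab('wrist','w1');print(s['eef_pos'],s['ee_rot'],s['wrist_force'])
W=world(f,state=s);M=masks(f);m=M['black']&(W[...,2]>100)&(W[...,2]<120)&(np.hypot(W[...,0]-447,W[...,1]-62)<60)
print(m.sum(),W[m].mean(0),cv2.minAreaRect(W[m][:,:2].astype(np.float32)))
for k in('red','green'):
    m=M[k]&(np.hypot(W[...,0]-447,W[...,1]-62)<90);print(k,m.sum(),W[m].mean(0))
E
```

```text
time_s: 0.82
eef_pos: [327.0, -289.6, 242.2]
ee_rot: [-180.0, 0.0, -135.0]
wrist_force: [1.0, 0.2, 0.5]
opening: 0.999
grasp_force: 0.0
time_s: 1.45
eef_pos: [427.0, -14.2, 242.5]
ee_rot: [-180.0, 0.1, -135.0]
wrist_force: [0.8, -0.1, 0.4]
opening: 0.994
grasp_force: 0.0
time_s: 1.82
eef_pos: [446.9, 62.6, 241.5]
ee_rot: [179.9, -0.1, -134.9]
wrist_force: [-0.2, -0.6, 0.0]
opening: 0.997
grasp_force: 0.0
[446.85257441  62.64882164 241.45383371] [ 1.79948719e+02 -8.36365898e-02 -1.34873760e+02] [-0.21206682 -0.63086808  0.00379638]
770 [448.20772556  61.92062868 108.93050038] ((448.7167053222656, 62.33139419555664), (11.759146690368652, 47.615474700927734), 45.30168533325195)
red 1014 [427.50730814  46.55446919  27.76321282]
green 189 [441.94078059  81.21088351  36.95108944]
```

View pics/w1.png

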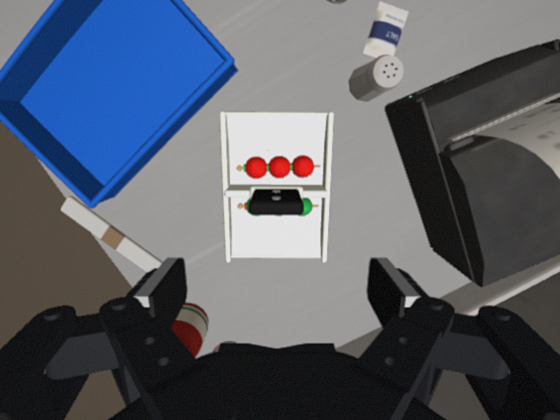

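The wrist picture shows the grip plate at (275,205) square to the jaws, with tomatoes at (280,167) and olives behind the grip. The position agrees with the other views within 2 mm. Moves can't tilt the tool, so I pinch the plate across its 50 mm width: the dish can then pivot about its own y axis in the pads.

```bash
python3 -m jog '[{"grip":1,"slide":[0.001,0,-0.045],"spin":0},{"grip":1,"slide":[0.001,0,-0.09],"spin":0},{"grip":1,"slide":[0.001,0,-0.13],"spin":0},{"grip":1,"slide":[0.001,0,-0.155],"spin":0},{"grip":1,"slide":[0.001,0,-0.17],"spin":0}]' 25
python3 -m jog '[{"grip":0.4,"slide":[0,0,0],"spin":0},{"grip":0.4,"slide":[0,0,0],"spin":0},{"grip":0.4,"slide":[0,0,0],"spin":0},{"grip":0.3,"slide":[0,0,0],"spin":0},{"grip":0.3,"slide":[0,0,0],"spin":0}]' 25
```

```text
time_s: 2.5
eef_pos: [447.4, 59.7, 71.2]
ee_rot: [180.0, -0.1, -135.1]
wrist_force: [0.8, 0.0, 0.1]
opening: 1.003
grasp_force: 0.0
time_s: 3.12
eef_pos: [448.6, 61.0, 73.8]
ee_rot: [-179.9, 0.1, -135.0]
wrist_force: [-1.4, -0.5, 7.0]
opening: 0.581
grasp_force: 27.5
```

```bash
python3 -m jog '[{"grip":0,"slide":[0,0,0.01],"spin":0},{"grip":0,"slide":[0,0,0.03],"spin":0},{"grip":0,"slide":[0,0,0.05],"spin":0},{"grip":0,"slide":[0,0,0.07],"spin":0},{"grip":0,"slide":[0,0,0.08],"spin":0}]' 50
python3 -m jog '[{"grip":0,"slide":[0.004,-0.008,0.005],"spin":4},{"grip":0,"slide":[0.01,-0.025,0.01],"spin":10},{"grip":0,"slide":[0.016,-0.045,0.01],"spin":16},{"grip":0,"slide":[0.022,-0.065,0.01],"spin":22},{"grip":0,"slide":[0.028,-0.085,0.01],"spin":28}]'
python3 -m jog '[{"grip":0,"slide":[0.006,-0.02,0],"spin":5},{"grip":0,"slide":[0.01,-0.04,0],"spin":9},{"grip":0,"slide":[0.014,-0.058,0],"spin":13},{"grip":0,"slide":[0.016,-0.068,0],"spin":14},{"grip":0,"slide":[0.016,-0.07,0],"spin":14}]'
python3 - <<'E'
from h import *
s=arm.observe();print(s['eef_pos'],s['ee_rot'],s['wrist_force'])
a=grab('scene','s2');b=grab('side')
cv2.imwrite('pics/c2.png',np.vstack([np.hstack([a['pixels'][130:420,150:430],b['pixels'][100:390,170:450]])])[:,:,::-1])
for f in(a,b):
    W=world(f);M=masks(f);z=W[...,2]
    m=M['blue']&(z>48)&(z<60)&(W[...,1]<-40);print(cv2.minAreaRect(W[m][:,:2].astype(np.float32)))
    for k in('red','green'):
        m=M[k]&(np.hypot(W[...,0]-492,W[...,1]+90)<70)&(z>70); print(k,m.sum(),W[m].mean(0) if m.any() else 0)
E
```

```text
time_s: 3.75
eef_pos: [447.9, 60.9, 153.0]
ee_rot: [180.0, 0.0, -135.0]
wrist_force: [-0.9, 0.0, -3.8]
opening: 0.58
grasp_force: 52.4
time_s: 4.38
eef_pos: [475.6, -24.8, 161.4]
ee_rot: [179.9, -0.0, -106.8]
wrist_force: [0.3, 0.5, -2.8]
opening: 0.576
grasp_force: 52.5
time_s: 5.0
eef_pos: [491.5, -94.6, 161.4]
ee_rot: [179.9, -0.0, -93.1]
wrist_force: [-0.5, 0.7, -3.0]
opening: 0.581
grasp_force: 52.5
[491.48326192 -94.61156515 161.38085493] [ 1.79893540e+02 -9.38586234e-04 -9.31188475e+01] [-0.48325505  0.72157378 -3.00057815]
((489.82659912109375, -148.92587280273438), (164.00680541992188, 224.5373077392578), 87.35716247558594)
red 422 [ 481.24649548 -123.64055006  111.49641955]
green 106 [ 461.10009997 -110.72487826  431.62419485]
((488.9880065917969, -147.239013671875), (166.57313537597656, 224.50001525878906), 86.77259826660156)
red 87 [ 458.90924208 -117.12500843  115.97482405]
green 460 [473.69929073 -72.00177475 219.568807  ]
```

View pics/c2.png

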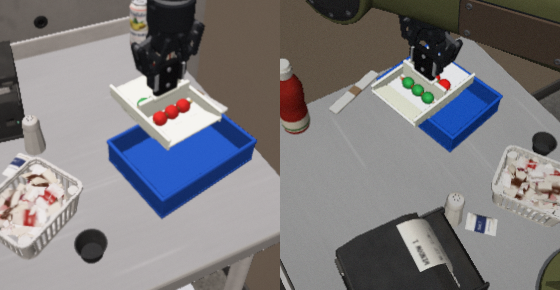

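Scene half: the dish is held level over the tray, tomatoes at (172,112). Side half: olives at (418,90) in their section. Next I lower it onto the near rim with a light grip.

```bash
python3 -m jog '[{"grip":0,"slide":[0,0.001,-0.01],"spin":0},{"grip":0,"slide":[0,0.001,-0.022],"spin":0},{"grip":0,"slide":[0,0.001,-0.032],"spin":0},{"grip":0,"slide":[0,0.001,-0.035],"spin":0}]' 20
python3 -m jog '[{"grip":0,"slide":[0,-0.004,-0.001],"spin":0},{"grip":0,"slide":[0,-0.009,-0.003],"spin":0},{"grip":0,"slide":[0,-0.014,-0.005],"spin":0},{"grip":0,"slide":[0,-0.014,-0.005],"spin":0}]' 20
```

```text
time_s: 5.6
eef_pos: [491.3, -93.1, 126.0]
ee_rot: [179.9, -0.0, -93.0]
wrist_force: [0.1, -0.5, -2.7]
opening: 0.583
grasp_force: 52.5
time_s: 6.1
eef_pos: [492.5, -107.6, 123.3]
ee_rot: [-179.9, 0.0, -93.1]
wrist_force: [0.0, 1.6, 1.9]
opening: 0.577
grasp_force: 53.1
```

```bash
python3 -m jog '[{"grip":0,"slide":[0,-0.004,-0.002],"spin":0},{"grip":0,"slide":[0,-0.008,-0.004],"spin":0},{"grip":0,"slide":[0,-0.013,-0.007],"spin":0},{"grip":0,"slide":[0,-0.013,-0.007],"spin":0}]' 20
cat >> h.py <<'E'
def tilt():
    "dish tilt from the black plate / lip, plus picture"
    s=arm.observe();print(s['eef_pos'].round(1),s['wrist_force'].round(1),s['grasp_force'])
    a=grab('scene');b=grab('side')
    for f in(a,b):
        W=world(f);M=masks(f);z=W[...,2];near=np.hypot(W[...,0]-s['eef_pos'][0],W[...,1]-s['eef_pos'][1])<110
        for k in('red','green'):
            m=M[k]&near&(z<150); print(k,m.sum(),W[m].mean(0).round(1) if m.any() else 0)
        m=M['blue']&(z>48)&(z<60)&(W[...,1]<-40);print('tray',np.round(cv2.minAreaRect(W[m][:,:2].astype(np.float32))[0]))
        m=M['white']&near&(z<170)&(z>8); p=W[m]; c=p.mean(0); print('white',len(p),c.round(),'normal',np.linalg.svd(p-c,full_matrices=False)[2][2].round(2))
    return np.hstack([a['pixels'][130:420,150:430],b['pixels'][100:390,170:450]])[:,:,::-1]
E
python3 -c "
from h import *
cv2.imwrite('pics/c3.png',tilt())"
```

```text
time_s: 6.6
eef_pos: [492.2, -120.9, 116.5]
ee_rot: [-179.9, -0.0, -93.1]
wrist_force: [-1.2, 0.9, 4.7]
opening: 0.58
grasp_force: 53.9
[ 492.2 -120.9  116.5] [-1.2  0.9  4.7] 53.88824164867401
red 381 [ 482.4 -137.7   64.5]
green 76 [462.8 -87.9  75. ]
tray [ 490. -149.]
white 2778 [ 486. -126.   57.] normal [-0.08  0.15 -0.99]
red 39 [ 459.1 -132.9   68.2]
green 287 [487.  -83.1  72.1]
tray [ 490. -147.]
white 2068 [490. -90.  67.] normal [-0.04  0.14 -0.99]
```

View pics/c3.png

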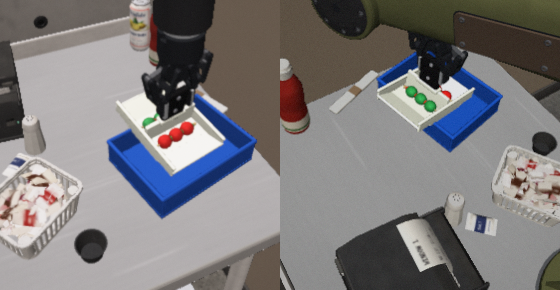

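It works: the dish is tilting toward its tomato side (scene half: tomatoes (176,134); side half: olives (420,98), tilt about 10°) and the tray hasn't moved. Continuing the roll over the rim.

```bash
python3 -m jog '[{"grip":0,"slide":[0,-0.003,-0.003],"spin":0},{"grip":0,"slide":[0,-0.006,-0.006],"spin":0},{"grip":0,"slide":[0,-0.008,-0.009],"spin":0},{"grip":0,"slide":[0,-0.01,-0.011],"spin":0},{"grip":0,"slide":[0,-0.01,-0.011],"spin":0}]' 20
python3 -c "
from h import *
cv2.imwrite('pics/c4.png',tilt())"
```

```text
time_s: 7.32
eef_pos: [492.1, -132.5, 107.2]
ee_rot: [-179.9, -0.2, -93.1]
wrist_force: [-5.2, -6.0, 12.1]
opening: 0.577
grasp_force: 55.0
[ 492.1 -132.5  107.2] [-5.2 -6.  12.1] 55.048370361328125
red 393 [ 482.  -167.5   50.2]
green 81 [463.6 -93.9  70.1]
tray [ 490. -149.]
white 2950 [ 485. -121.   49.] normal [-0.1   0.28 -0.96]
red 148 [ 465.  -164.5   52.9]
green 289 [486.7 -89.4  68.6]
tray [ 490. -145.]
white 1320 [491. -98.  65.] normal [-0.04  0.26 -0.97]
```

```bash
python3 -m jog '[{"grip":0,"slide":[0,-0.004,-0.003],"spin":0},{"grip":0,"slide":[0,-0.007,-0.006],"spin":0},{"grip":0,"slide":[0,-0.01,-0.008],"spin":0},{"grip":0,"slide":[0,-0.01,-0.008],"spin":0}]' 20
python3 -c "
from h import *
cv2.imwrite('pics/c4.png',tilt())"
```

```text
time_s: 7.92
eef_pos: [492.9, -141.2, 99.3]
ee_rot: [-179.8, -0.1, -93.0]
wrist_force: [-2.6, 0.9, 11.8]
opening: 0.577
grasp_force: 55.6
[ 492.9 -141.2   99.3] [-2.6  0.9 11.8] 55.59381186962128
red 105 [ 482.1 -206.    28.5]
green 120 [466.7 -98.1  66.8]
tray [ 490. -149.]
white 3450 [ 488. -127.   39.] normal [-0.09  0.4  -0.91]
red 175 [ 468.6 -202.1   28.1]
green 283 [488.1 -92.5  65.6]
tray [ 490. -146.]
white 1213 [ 492. -111.   58.] normal [-0.05  0.43 -0.9 ]
```

View pics/c4.png

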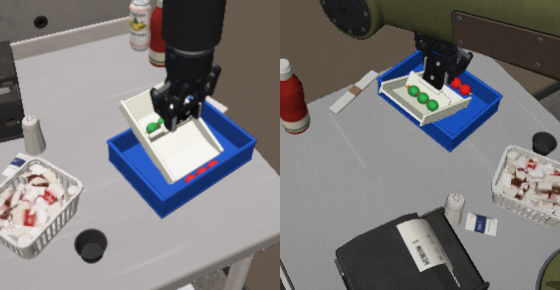

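The tomato pick has rolled out: in the scene half it lies at (203,170) in the tray, and the olives at (165,125) still lean on the divider. Tilt is about 25°, and the check needs more than 30° at height. I re-seat the rim nearer the middle and tip further.

```bash
python3 -m jog '[{"grip":0,"slide":[0,0.005,0.012],"spin":0},{"grip":0,"slide":[0,0.015,0.02],"spin":0},{"grip":0,"slide":[0,0.018,0.016],"spin":0},{"grip":0,"slide":[0,0.018,0.01],"spin":0}]' 20
python3 -m jog '[{"grip":0,"slide":[0,-0.003,-0.004],"spin":0},{"grip":0,"slide":[0,-0.006,-0.007],"spin":0},{"grip":0,"slide":[0,-0.009,-0.010],"spin":0},{"grip":0,"slide":[0,-0.012,-0.012],"spin":0},{"grip":0,"slide":[0,-0.012,-0.012],"spin":0}]' 20
python3 -c "
from h import *
cv2.imwrite('pics/c5.png',tilt())"
```

```text
time_s: 8.52
eef_pos: [491.9, -122.7, 107.1]
ee_rot: [-180.0, -0.1, -93.0]
wrist_force: [-7.3, -4.0, 15.1]
opening: 0.578
grasp_force: 55.8
time_s: 9.15
eef_pos: [495.6, -134.1, 101.3]
ee_rot: [-179.4, -0.0, -93.0]
wrist_force: [-3.7, 10.0, 26.4]
opening: 0.578
grasp_force: 57.5
[ 495.6 -134.1  101.3] [-3.7 10.  26.4] 57.52211809158325
red 106 [ 481.9 -205.8   28.3]
green 129 [467.3 -87.8  74.3]
tray [ 490. -148.]
white 3392 [ 491. -114.   43.] normal [-0.07  0.48 -0.87]
red 183 [ 470.5 -204.3   25.9]
green 287 [492.  -80.6  72.7]
tray [ 490. -147.]
white 1029 [ 496. -101.   66.] normal [-0.05  0.51 -0.86]
```

```bash
python3 -m jog '[{"grip":0,"slide":[0,-0.004,-0.002],"spin":0},{"grip":0,"slide":[0,-0.008,-0.004],"spin":0},{"grip":0,"slide":[0,-0.010,-0.005],"spin":0},{"grip":0,"slide":[0,-0.010,-0.005],"spin":0}]' 20
python3 -c "
from h import *
cv2.imwrite('pics/c5.png',tilt())"
```

```text
time_s: 9.75
eef_pos: [497.8, -144.0, 101.3]
ee_rot: [-179.0, -0.1, -92.9]
wrist_force: [-7.8, 15.1, 46.4]
opening: 0.583
grasp_force: 60.0
[ 497.8 -144.   101.3] [-7.8 15.1 46.4] 60.01858413219452
red 105 [ 482.1 -206.    28.5]
green 151 [471.6 -95.5  80.8]
tray [ 490. -149.]
white 3353 [ 493. -119.   46.] normal [-0.07  0.53 -0.84]
red 182 [ 470.4 -203.9   26.4]
green 273 [495.9 -86.9  77.3]
tray [ 489. -148.]
white 896 [ 499. -105.   72.] normal [-0.06  0.53 -0.85]
```

View pics/c5.png

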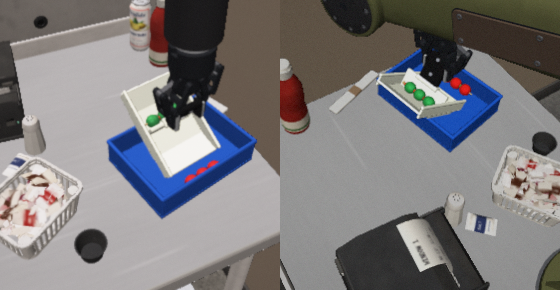

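Scene half: the tomato pick is at (203,170) in the tray, the olives at (155,120) still behind the divider, and the lip is near the tray floor. I lift and measure the tilt.

```bash
python3 -m jog '[{"grip":0,"slide":[0,0.002,0.01],"spin":0},{"grip":0,"slide":[0,0.004,0.022],"spin":0},{"grip":0,"slide":[0,0.004,0.034],"spin":0},{"grip":0,"slide":[0,0.004,0.04],"spin":0},{"grip":0,"slide":[0,0.004,0.04],"spin":0}]' 60
python3 - <<'E'
from h import *
img=tilt();cv2.imwrite('pics/c6.png',img)
f=grab('side');W=world(f);s=arm.observe();e=s['eef_pos']
# floor of the dish, olive side + all white: robust plane normal about tray x
for n in('scene','side'):
    f=grab(n);W=world(f);m=masks(f)['white']&(np.hypot(W[...,0]-e[0],W[...,1]-e[1])<130)&(W[...,2]>8)&(W[...,2]<190)
    nx=np.roll(W,-3,1)-np.roll(W,3,1);ny=np.roll(W,-3,0)-np.roll(W,3,0)
    N=np.cross(nx,ny);N/=np.linalg.norm(N,axis=-1,keepdims=True)+1e-9;N*=np.sign(N[...,2:])
    a=np.degrees(np.arctan2(-N[m][:,1],N[m][:,2]));h,b=np.histogram(a,bins=np.arange(-90,91,4));print(n,[(int(b[i]),int(h[i])) for i in range(len(h)) if h[i]>25])
E
```

```text
time_s: 10.48
eef_pos: [491.9, -140.4, 129.2]
ee_rot: [180.0, -0.0, -93.1]
wrist_force: [-0.6, -0.2, -3.0]
opening: 0.577
grasp_force: 62.4
[ 491.9 -140.4  129.2] [-0.6 -0.2 -3. ] 62.377846240997314
red 105 [ 482.  -206.    28.6]
green 140 [465.9 -88.2 103.4]
tray [ 490. -149.]
white 3490 [ 487. -116.   73.] normal [-0.08  0.52 -0.85]
red 230 [ 479.5 -203.    27.5]
green 286 [489.8 -83.3 104.2]
tray [ 490. -146.]
white 933 [ 493. -101.   99.] normal [-0.07  0.52 -0.85]
scene [(-90, 51), (-86, 27), (-82, 33), (-78, 57), (-74, 32), (-70, 31), (-66, 37), (-62, 50), (-58, 53), (-54, 85), (-42, 40), (-30, 102), (-2, 49), (2, 86), (6, 199), (10, 296), (14, 264), (18, 262), (22, 232), (26, 210), (30, 208), (34, 175), (38, 146), (42, 117), (46, 119), (50, 104), (54, 105), (58, 67), (62, 66), (66, 61), (70, 51), (74, 64), (78, 32), (82, 30)]
side [(-82, 34), (-78, 27), (-74, 30), (-66, 32), (-62, 33), (-58, 40), (-54, 31), (-50, 31), (-18, 26), (-14, 26), (26, 48), (30, 81), (34, 115), (38, 44), (46, 35), (50, 40), (62, 28), (66, 33), (70, 32)]
```

```bash
python3 -m jog '[{"grip":0,"slide":[0,0.01,0],"spin":0},{"grip":0,"slide":[0,0.025,0],"spin":0},{"grip":0,"slide":[0,0.025,-0.008],"spin":0},{"grip":0,"slide":[0,0.025,-0.016],"spin":0},{"grip":0,"slide":[0,0.024,-0.02],"spin":0}]' 20
python3 -m jog '[{"grip":0,"slide":[0,-0.004,-0.002],"spin":0},{"grip":0,"slide":[0,-0.008,-0.005],"spin":0},{"grip":0,"slide":[0,-0.012,-0.008],"spin":0},{"grip":0,"slide":[0,-0.016,-0.011],"spin":0},{"grip":0,"slide":[0,-0.016,-0.011],"spin":0}]' 20
python3 -c "
from h import *
tilt()"
```

```text
time_s: 11.35
eef_pos: [491.8, -116.6, 109.1]
ee_rot: [180.0, -0.0, -93.0]
wrist_force: [-1.5, -2.1, 4.8]
opening: 0.575
grasp_force: 62.8
time_s: 11.98
eef_pos: [493.2, -134.0, 101.7]
ee_rot: [-179.7, -0.2, -93.1]
wrist_force: [-2.4, -2.8, 9.5]
opening: 0.579
grasp_force: 63.2
[ 493.2 -134.   101.7] [-2.4 -2.8  9.5] 63.151302337646484
red 103 [ 482.6 -206.    28.5]
green 137 [466.1 -86.5  80.1]
tray [ 489. -149.]
white 3346 [ 489. -112.   45.] normal [-0.07  0.5  -0.86]
red 179 [ 469.5 -202.1   28. ]
green 281 [490.7 -78.3  76. ]
tray [ 489. -147.]
white 987 [494. -98.  69.] normal [-0.06  0.53 -0.85]
```

```bash
python3 -m jog '[{"grip":0,"slide":[0,-0.003,-0.003],"spin":0},{"grip":0,"slide":[0,-0.006,-0.006],"spin":0},{"grip":0,"slide":[0,-0.009,-0.008],"spin":0},{"grip":0,"slide":[0,-0.012,-0.008],"spin":0}]' 20
python3 -m jog '[{"grip":0,"slide":[0,0.003,0.01],"spin":0},{"grip":0,"slide":[0,0.004,0.022],"spin":0},{"grip":0,"slide":[0,0.004,0.036],"spin":0},{"grip":0,"slide":[0,0.004,0.046],"spin":0},{"grip":0,"slide":[0,0.004,0.046],"spin":0}]' 60
python3 -c "
from h import *
cv2.imwrite('pics/c7.png',tilt())"
```

```text
time_s: 12.58
eef_pos: [497.1, -144.0, 101.5]
ee_rot: [-179.1, -0.0, -92.9]
wrist_force: [-10.4, 15.0, 44.2]
opening: 0.579
grasp_force: 67.1
time_s: 13.2
eef_pos: [492.2, -140.4, 137.0]
ee_rot: [-179.9, -0.0, -93.1]
wrist_force: [-0.0, -0.0, -2.9]
opening: 0.574
grasp_force: 62.6
[ 492.2 -140.4  137. ] [-0.  -0.  -2.9] 62.627002000808716
red 105 [ 482.  -206.1   28.7]
green 149 [467.3 -87.4 112.5]
tray [ 490. -149.]
white 3464 [ 487. -115.   81.] normal [-0.08  0.53 -0.84]
red 238 [ 483.9 -203.2   29. ]
green 290 [490.8 -82.5 112.5]
tray [ 490. -147.]
white 892 [ 494. -100.  109.] normal [-0.07  0.52 -0.85]
```

View pics/c7.png

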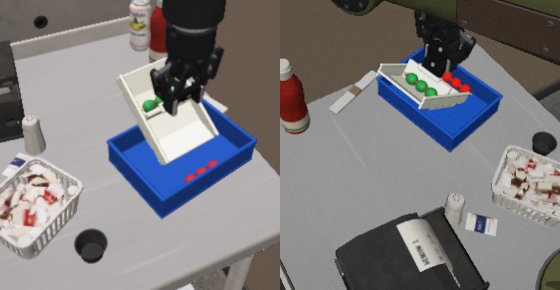

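```bash
python3 - <<'E'
from h import *
from scipy.spatial.transform import Rotation as Ro
e=arm.observe()['eef_pos']
Q=[]
for n in('scene','side'):
    f=grab(n);W=world(f);px=f['pixels'].astype(int);m=(px.min(-1)>90)&(np.ptp(px,axis=-1)<45)&(f['z_map']>0)
    P=(W-np.array([492,-140,0]))@Ro.from_euler('z',-93.1,degrees=True).as_matrix()  # x=dish +x horizontal
    m&=(abs(P[...,1])<40)&(abs(P[...,0])<130)&(P[...,2]>8)&(P[...,2]<190)
    p=P[m];print(n,len(p))
    for x in range(-120,80,10):
        q=p[(p[:,0]>=x)&(p[:,0]<x+10)]
        if len(q)>3: print(x+5,len(q),np.percentile(q[:,2],[5,50,95]).round())
E
```

```text
scene 2704
-115 75 [139. 142. 144.]
-105 286 [128. 136. 142.]
-95 170 [116. 122. 128.]
-85 146 [107. 111. 116.]
-75 113 [ 99. 103. 107.]
-65 16 [ 20.  97. 101.]
-55 8 [87. 90. 99.]
-45 106 [ 79.  82. 107.]
-35 227 [73. 77. 90.]
-25 306 [ 66.  71. 121.]
-15 269 [ 60.  64. 116.]
-5 214 [56. 59. 62.]
5 235 [ 53.  56. 148.]
15 267 [ 51.  53. 153.]
25 215 [48. 50. 52.]
35 51 [45. 48. 50.]
side 915
-115 84 [142. 144. 146.]
-105 33 [130. 137. 141.]
-95 27 [117. 123. 127.]
-85 57 [108. 110. 114.]
-75 68 [101. 104. 107.]
-65 86 [ 94.  99. 108.]
-55 15 [89. 92. 98.]
-45 33 [100. 104. 108.]
-35 336 [105. 114. 126.]
-25 60 [118. 126. 140.]
-15 35 [137. 151. 166.]
-5 27 [138. 159. 171.]
5 4 [ 73. 169. 170.]
15 12 [51. 53. 55.]
25 31 [48. 50. 53.]
55 5 [12. 14. 14.]
```

The profiles give a floor slope of about 34° in both views, with the grip about 145 mm up over the tray, so the tipping condition is met. Now I carry it clear to the counter on the +y side.

```bash
python3 -m jog '[{"grip":0,"slide":[0,0,0.015],"spin":0},{"grip":0,"slide":[0,0,0.035],"spin":0},{"grip":0,"slide":[0,0.012,0.045],"spin":0},{"grip":0,"slide":[-0.004,0.032,0.045],"spin":0},{"grip":0,"slide":[-0.008,0.054,0.045],"spin":0}]' 60
python3 -m jog '[{"grip":0,"slide":[-0.004,0.022,0],"spin":0},{"grip":0,"slide":[-0.008,0.044,0],"spin":0},{"grip":0,"slide":[-0.012,0.066,0],"spin":0},{"grip":0,"slide":[-0.016,0.086,0],"spin":0},{"grip":0,"slide":[-0.02,0.096,0],"spin":0}]'
python3 -m jog '[{"grip":0,"slide":[0,0,-0.015],"spin":0},{"grip":0,"slide":[0,0,-0.04],"spin":0},{"grip":0,"slide":[0,0,-0.065],"spin":0},{"grip":0,"slide":[0,0,-0.08],"spin":0},{"grip":0,"slide":[0,0,-0.085],"spin":0}]' 20
python3 -m jog '[{"grip":0,"slide":[0,0.003,-0.003],"spin":0},{"grip":0,"slide":[0,0.009,-0.007],"spin":0},{"grip":0,"slide":[0,0.015,-0.010],"spin":0},{"grip":0,"slide":[0,0.020,-0.012],"spin":0},{"grip":0,"slide":[0,0.020,-0.012],"spin":0}]' 20
```

```text
time_s: 14.02
eef_pos: [483.9, -85.1, 182.1]
ee_rot: [-180.0, 0.0, -93.1]
wrist_force: [-0.2, 0.9, -2.6]
opening: 0.577
grasp_force: 62.8
time_s: 14.65
eef_pos: [463.6, 11.1, 181.9]
ee_rot: [-180.0, 0.0, -93.0]
wrist_force: [0.1, -0.7, -3.0]
opening: 0.58
grasp_force: 62.8
time_s: 15.28
eef_pos: [464.1, 9.2, 97.4]
ee_rot: [-180.0, -0.1, -93.1]
wrist_force: [-10.4, 3.6, 17.3]
opening: 0.58
grasp_force: 64.6
time_s: 15.9
eef_pos: [467.0, 30.3, 89.2]
ee_rot: [-179.5, 0.1, -93.0]
wrist_force: [-1.6, 2.7, 15.0]
opening: 0.575
grasp_force: 62.4
```

```bash
python3 -m jog '[{"grip":0,"slide":[0,0.006,-0.003],"spin":0},{"grip":0,"slide":[0,0.012,-0.006],"spin":0},{"grip":0,"slide":[0,0.018,-0.008],"spin":0},{"grip":0,"slide":[0,0.018,-0.008],"spin":0}]' 20
python3 -c "
from h import *
e=arm.observe()['eef_pos'];a=grab('scene');b=grab('side')
cv2.imwrite('pics/c8.png',np.hstack([a['pixels'][130:420,150:430],b['pixels'][160:450,150:430].copy() if 0 else b['pixels'][130:420,150:430]])[:,:,::-1])
tilt()"
```

```text
time_s: 16.4
eef_pos: [466.3, 48.1, 79.5]
ee_rot: [-179.6, 0.0, -93.0]
wrist_force: [1.4, 1.9, 7.0]
opening: 0.577
grasp_force: 61.0
[466.3  48.1  79.5] [1.2 1.5 7. ] 60.938451290130615
red 0 0
green 13 [436.   85.6  43.1]
tray [ 490. -149.]
white 2260 [459.  49.  23.] normal [-0.06  0.19 -0.98]
red 0 0
green 179 [442.7  85.9  41.6]
tray [ 564. -207.]
white 1043 [433.  89.  36.] normal [-0.62  0.22 -0.75]
```

View pics/c8.png

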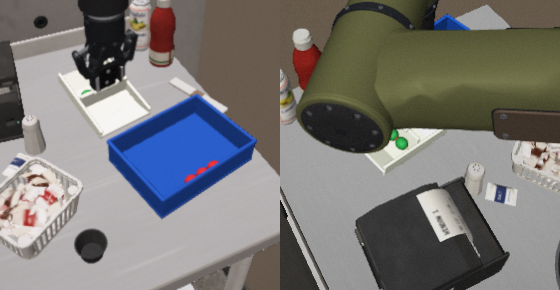

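Scene half: the dish is nearly level on the counter at (105,100) and the tomato pick is in the tray at (203,170). Side half: the olives at (400,140) are still in their section. About 10° is left, so I continue.

```bash
python3 -m jog '[{"grip":0,"slide":[0,0.006,-0.003],"spin":0},{"grip":0,"slide":[0,0.011,-0.006],"spin":0},{"grip":0,"slide":[0,0.013,-0.008],"spin":0},{"grip":0,"slide":[0,0.013,-0.009],"spin":0}]' 20
python3 -c "
from h import *
tilt()"
```

```text
time_s: 17.1
eef_pos: [466.4, 61.0, 71.9]
ee_rot: [-179.6, 0.0, -93.0]
wrist_force: [-4.9, 2.9, 18.5]
opening: 0.578
grasp_force: 60.4
[466.4  61.   71.9] [-4.9  2.9 18.5] 60.395625829696655
red 0 0
green 0 0
tray [ 490. -149.]
white 1447 [453.  57.  22.] normal [ 0.04 -0.05  1.  ]
red 1 [451.1  88.2  27.6]
green 131 [436.2  91.4  30.1]
tray [ 554. -220.]
white 705 [427. 111.  26.] normal [-0.66  0.07 -0.75]
```

```bash
python3 -m jog '[{"grip":0.6,"slide":[0,0,0.002],"spin":0},{"grip":0.65,"slide":[0,0,0.002],"spin":0},{"grip":0.8,"slide":[0,0,0.002],"spin":0},{"grip":1,"slide":[0,0,0.002],"spin":0},{"grip":1,"slide":[0,0,0.002],"spin":0}]' 20
python3 -m jog '[{"grip":1,"slide":[0,0,0],"spin":0},{"grip":1,"slide":[0,0,0.02],"spin":0},{"grip":1,"slide":[0,0,0.06],"spin":0},{"grip":1,"slide":[0,0,0.11],"spin":0},{"grip":1,"slide":[0,0,0.16],"spin":0}]'
python3 -m jog '[{"grip":1,"slide":[0,-0.05,0.03],"spin":0},{"grip":1,"slide":[0,-0.1,0.05],"spin":0},{"grip":1,"slide":[0,-0.15,0.05],"spin":0},{"grip":1,"slide":[0,-0.2,0.05],"spin":0},{"grip":1,"slide":[0,-0.25,0.05],"spin":0}]'
python3 - <<'E'
from h import *
a=grab('scene');b=grab('side')
cv2.imwrite('pics/c9.png',np.hstack([a['pixels'][130:420,150:430],b['pixels'][130:420,150:430]])[:,:,::-1])
for f in(a,b):
    W=world(f);M=masks(f);d=np.hypot(W[...,0]-466,W[...,1]-61)
    m=M['black']&(d<50)&(W[...,2]>45)&(W[...,2]<125);
    if m.any():p=W[m];print('grip',m.sum(),np.percentile(p[:,2],98),p[p[:,2]>100].mean(0),p[p[:,2]<80].mean(0))
    m=M['green']&(d<95)&(W[...,2]<80);print('green',m.sum(),W[m].mean(0))
    m=M['red']&(W[...,1]<-60)&(W[...,1]>-235)&(W[...,0]>370)&(W[...,2]<60);print('red',m.sum(),W[m].mean(0))
E
```

```text
time_s: 17.82
eef_pos: [463.8, 60.7, 69.0]
ee_rot: [180.0, -0.0, -93.1]
wrist_force: [-0.4, -0.3, 0.0]
opening: 1.004
grasp_force: 0.0
time_s: 18.45
eef_pos: [463.7, 60.6, 230.8]
ee_rot: [180.0, -0.0, -93.0]
wrist_force: [0.2, 0.2, -0.2]
opening: 0.996
grasp_force: 0.0
time_s: 19.08
eef_pos: [463.7, -190.9, 279.4]
ee_rot: [-180.0, 0.0, -93.0]
wrist_force: [1.0, 0.5, -0.2]
opening: 0.998
grasp_force: 0.0
grip 501 109.5354370944078 [463.18956286  68.42738392 106.2258769 ] [462.51130591  65.8277957   66.07301588]
green 0 [nan nan nan]
red 105 [ 482.08863766 -205.9608379    28.48364293]
grip 446 112.0204497143397 [464.12948804  75.31923113 108.6805579 ] [458.6801427   78.89904236  67.59216206]
green 332 [460.47588712  90.9536879   25.57851449]
red 260 [ 483.09355887 -204.85667063   25.90535146]<stdin>:8: RuntimeWarning: Mean of empty slice.
  ret = um.true_divide(
```

View pics/c9.png

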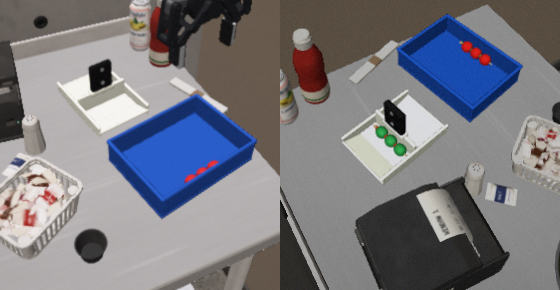

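The dish stands upright at (100,95) in the scene half, with the olives in their section at (390,140) in the side half. The tomato pick lies in the tray and the robot is clear.

```bash
python3 -c "
from bench import ticket
print(ticket.sign_off())"
```

```text
the job is handed in; nothing more can be done
None
```

The job is handed in: the tomato pick was tipped into the blue tray, and the dish is back upright on the counter beside it with the olives still in their section. No verdict was returned at sign-off. The dish was tipped about 34°, not the suggested 50–55°, because the moves can't tilt the tool: I pinched the grip across its 50 mm width and pivoted the dish on the tray rim.

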